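Open the reagent locker's latched gate and draw out its tray

ROBOT

A 6-joint arm with a two-finger parallel gripper is mounted at the origin on a cart in front of the work surface, level with it; the furniture and walls round the work are solid. World frame = base frame: x ahead of the robot, y to its left, z up, the work surface at z = 0. Lengths are in m, angles in rad, forces in N, time in s.
With the tool pointing down it reaches from about 0.375 to 0.975 m from the base axis. Payload 3.8 kg.
Tool frame: the origin (TCP) lies midway between the tips of the shut fingers; the grasp point (between the pads) lies 19 mm behind it; z points along the fingers, y is the line along which they close (so a half turn about z gives the same grasp; the last joint's range is limited). The gripper opens to 85 mm and grips with 20 to 120 N. Pads are 22 mm wide; open, the fingers measure 114 mm over their backs; the gripper's body (76 mm by 85 mm) begins 54 mm behind the grasp point. The pads swing forward as they close: fully open they stand 13 mm farther back than shut.
Start: joints at [1.128, 0.264, 1.604, -0, 1.274, -0.037], TCP at [0.266, 0.62, 0.231] pointing down, gripper open.
Joint ranges: [-2.63, 2.63], [-0.94, 2.18], [0.31, 2.57], [-1.31, 4.45], [0, 2.66], [-2.55, 2.55]. Speed limits (rad/s): [2.57, 2.57, 3.14, 3.14, 3.14, 3.14].

INTERFACE

Orientations are given as a rotation vector (axis times angle).
In Python, from workcell import bot gives the robot as it stands.
- The arm moves only by the tool jog_arm, never from a script. Its argument "motion" is a list of rows, each a list of 5 numbers: the opening, from -1 (shut) to 1 (fully open), then the shift along the tool's x, y, z in mm, then the turn about the tool's z in degrees. In form: [[claw, x, y, z, twist], ...]. A call has 1 to 10 rows; each row shifts and turns the commanded pose from where the row before left it, along the tool's axes as they then stand; what a row does not reach is not made up. A row lasts 1/12 s, in which the tool goes at most 41.7 mm and 7.16 degrees, less where a joint would pass 70% of its speed; a pose out of reach is approached as far as the arm can. A call with a gripper value outside its range is refused whole. The fingers move at their own pace and stop on an object; "force" is the grip in N (left out, the last holds). Time passes only in rows, so rows that do not move let the fingers close. It gives the time, the measured TCP pose, the force, the opening and the grip force at its end, in the units of the state.
- bot.read_state(): the state, without advancing time (a new reading comes with each control period).
- bot.read_camera(name): name is "scene" or "top" or "wrist"; returns (picture, depth): 480x640x3 uint8, red, green, blue; 480x640 float32, m along the optical axis (not along the pixel's ray), 0 where there is no reading.
- bot.get_calibration(name): a dict with "vfov" (degrees; the focal length in pixels is half the picture's height over the tangent of half this angle, whatever the lens; pixels are square), "cx", "cy" (the principal point, pixels), "rvec" (rotation vector, rad) and "tvec" (3), from world to camera coordinates, as OpenCV has them; the wrist camera has in their place "tool_from_camera" (4x4, takes a point from camera to tool coordinates, whose origin is the TCP and whose axes are the flange's). Camera axes: x right, y down, z forward; pixel columns grow to the right and rows downward; lengths in m; the calibration is good to about 2 mm. A picture is of the moment at which its call begins: read the wrist's pose just before it. get_calibration takes no time and is no camera call.
- bot.finish_job(): hands the job in; it is judged then, once.
The state is a dict: "time": time; "q": joint angles; "joint_vel": joint speeds; "joint_torque": joint torques, N m; "tool_pos": TCP position; "tcp_rot": TCP orientation; "wrist_force": force on the tool from outside, world axes, zero at the start; "torque": the same for the moment, N m; "width": opening from 0.0 (shut) to 1.0 (fully open); "grip_force": force on a finger pad.
Only numpy, scipy, OpenCV 4.12 (cv2) and the standard library are available. Lean on these libraries where they do the work, as an engineer would, in place of code of your own. Each camera call takes 0.05 s, during which the arm holds its last target. There are 200 camera calls.

TASK

Open the yellow reagent locker: press its red thumb pad gently down until the latch bar has lifted out of its catch, without forcing the latch, and swing the gate wide open. Then pull the tray out as far as it goes by its blue tab, both bottles still standing in it, and leave the gate wide open; do not disturb the things standing round the locker.

Things in the scene. Friction and masses are not known exactly. Their poses are not given: they have to be found in the camera images.
- reagent_locker: Fixed yellow bench locker, 180 deep (x) x 166 wide (y) x 92 high; origin under its centre, front is its -x side. Clear roof only over the rear half (x > -5 mm); between gate and tray front it is open above. A tall microscope stands some 10 cm to its right, a big photometer to its left.
- gate: Yellow barred gate, 142 wide, 8 thick, top edge at z 98 mm, top rail 26 high. Origin at desk level on its upright hinge, at the locker's front left (+y); the gate runs along its own -y, its own +x points into the locker. Opens towards the robot: its yaw falls from the locker's yaw by up to 1.55 rad; a light friction hinge keeps it where it is left.
- latch: Dark see-saw bar on the gate's front, origin at its pivot, 95 mm from the hinge, z 72, about the gate's x axis. To -y a bar 72 long, 12 high, its tip behind the lip of a steel catch; weight (0.5 N at the pad) drops it. The catch is set at an unknown height: the bar must rise 3 to 18 mm to clear the lip; 3.5 mm more and it meets a rubber buffer. 12 N on pad or bar is too much.
- thumb_pad (a point): Centre of the top of the red thumb pad, 34 (out from the gate) x 28 x 6 mm, at the +y end of the latch, 50 mm from its pivot and 18 mm in front of it, z 77 at rest. Pressing it down some 2 to 14 mm frees the bar; 1.5 to 3 mm lower the buffer is met, 12 N per mm (1.5 mm, then hard). Keep it down until the gate stands open by 8 degrees.
- tray_tab (a point): Top centre of the tray's blue upright pull tab, 8 thick (x) x 36 wide (y), z 83 mm, free for 60 mm below. It stands 37 mm behind the gate, 33 mm of free room behind it (clear roof beyond, top z 92). It moves with the tray.
- tray (a joint): How far the grey tray (108 wide) is drawn out towards the locker's front (-x), m: 0 in, 0.075 at its stop. Slides with 1 to 2 N; stays where left. The shut gate blocks it.
- reagent_4: White bottle with red cap, 38 dia x 72 high, standing loose in the left half of the tray, 24 mm high rim; origin under its centre.
- reagent_5: White bottle with green cap, 38 dia x 72 high, standing loose in the right half of the tray; origin under its centre.
- slide_box: Bystander: flat blue box 74 x 86 x 30 high, behind right, between the two microscopes; origin under its centre.
- bulb_carton_1: Bystander: small tan carton 38 x 45 x 62 high, left of the locker; origin under its centre.
- oil_dropper: Bystander: small brown bottle, 26 dia x 58 high, right of the locker; origin under its centre.
- objective_canister: Bystander: black canister with cream lid, 35 dia x 61 high, behind right of the locker; origin under its centre.
- reagent_2: Bystander: white bottle with blue cap, 43 dia x 90 high, behind left of the locker; origin under its centre.
Not all that is in view belongs to the job. What is shaped like the reagent_5 but orange is not meant.

How it is judged:
On the way, in this order (a step that is already met when the one before it is completed fails the run):
1. the gate is off its catch: it stands open by 15 degrees (angle between the x axis of gate and the x axis of reagent_locker, either way round above 0.26 rad), for 0.1 s.
2. the gate stands wide open: more than 69 degrees (angle between the x axis of gate and the x axis of reagent_locker, either way round above 1.2 rad), for 0.1 s.
At the end, for the whole second after the job is handed in: the gate stands open by more than 69 degrees, the tray is out by more than 67 of its 75 mm, and both bottles stand upright (within 8 degrees) and at rest in the tray (angle between the x axis of gate and the x axis of reagent_locker, either way round above 1.2 rad and value of joint tray above 0.067 m and angle between each of reagent_4, reagent_5's own z axis and vertical below 0.15 rad and horizontal distance between each of reagent_4, reagent_5 and tray_tab below 0.12 m and linear speed of each of reagent_4, reagent_5 below 0.02 m/s); the robot touches nothing.
It fails at once if the latch is forced: more than 12 N of the fingers on the latch or its thumb pad (contact force between the fingers and latch above 12 N).
It fails at once if a bottle in the tray is tipped by more than 29 degrees (angle between any of reagent_4, reagent_5's own z axis and vertical above 0.5 rad).
It fails at once if a thing standing round the locker is shifted by more than 20 mm (distance of any of slide_box, bulb_carton_1, oil_dropper, objective_canister, reagent_2 from where it was at the start of the episode above 0.02 m).
It also fails if it takes over 61 s, if anything falls off the work surface, if the arm or the gripper's body presses on something with over 40 N, if the wrist force passes 120 N, or if a joint passes its speed limit or range.

## Working session

There is one attempt and no reset: what is moved stays moved. The work goes in short steps, Python scripts to look and compute and a tool call to move; the robot and the scene stay as the last step left them, time stands still between calls to the robot, and variables do not carry over. Pictures are saved under pics/ and viewed, at most 10 in all, crops included, and the job is handed in when it is done.

Besides the shell and the picture viewer there is one more tool, called after "Call:" by a JSON object that holds its "fn" and its "kwargs". jog_arm: Moves the arm, as the interface text tells. Its arguments: {"type":"object","properties":{"motion":{"type":"array"},"force":{"type":"number"}},"required":["motion"]}

```bash
mkdir -p pics; cat > h.py <<'E'
import numpy as np, cv2
from scipy.spatial.transform import Rotation as R
from workcell import bot
def K(c): 
    f=240/np.tan(np.radians(c["vfov"])/2); return f,c["cx"],c["cy"]
def cam2world(name,st=None):
    c=bot.get_calibration(name); T=np.eye(4)
    if name=="wrist":
        T[:3,:3]=R.from_rotvec(st["tcp_rot"]).as_matrix(); T[:3,3]=st["tool_pos"]
        return T@np.array(c["tool_from_camera"]),K(c)
    r=R.from_rotvec(np.ravel(c["rvec"])).as_matrix(); T[:3,:3]=r.T; T[:3,3]=-r.T@np.ravel(c["tvec"]); return T,K(c)
def shot(name,fn):
    st=bot.read_state(); p,d=bot.read_camera(name); T,k=cam2world(name,st)
    cv2.imwrite(f"pics/{fn}.png",p[:,:,::-1]); np.savez(f"{fn}.npz",p=p,d=d,T=T,k=k); return p,d,T,k
def load(fn):
    z=np.load(f"{fn}.npz"); return z["p"],z["d"],z["T"],z["k"]
def cloud(d,T,k):
    v,u=np.mgrid[:480,:640]; f,cx,cy=k
    X=np.stack([(u-cx)/f*d,(v-cy)/f*d,d],-1); return X@T[:3,:3].T+T[:3,3]
def ray(u,v,T,k,z):
    f,cx,cy=k; r=T[:3,:3]@np.array([(u-cx)/f,(v-cy)/f,1]); s=(z-T[2,3])/r[2]; return T[:3,3]+s*r
E
python3 - <<'E'
from h import *
for n in("scene","top"):
    p,d,T,k=shot(n,n+"0"); print(n,T[:3,3].round(3),T[:3,2].round(2),k, (d>0).mean())
s=bot.read_state(); print(s)
E
```

```text
scene [-0.043  0.446  0.712] [ 0.64 -0.4  -0.66] (np.float64(490.66412251126434), 321.4048270686475, 236.35282516084774) 0.9958365885416667
top [0.432 0.074 1.047] [ 0.14  0.02 -0.99] (np.float64(589.5302706121853), 320.8287449594402, 238.45369992282082) 0.9958528645833333
{'time': 0.1, 'q': array([ 1.12808336e+00,  2.64654899e-01,  1.60522726e+00,  2.81087316e-05,
        1.27371725e+00, -3.69014851e-02]), 'joint_vel': array([ 0.00051591, -0.00261546, -0.00420668, -0.00038631,  0.0001091 ,
       -0.00219809]), 'joint_torque': array([-1.80449988e-04, -5.16712940e+01, -3.68588018e+01, -5.55506301e-05,
        6.19069469e-03, -3.98096711e-05]), 'tool_pos': array([0.26617764, 0.619585  , 0.23010747]), 'tcp_rot': array([-6.32993238e-01, -3.07664690e+00,  3.05148257e-03]), 'wrist_force': array([-0.00490981, -0.6281631 , -0.3055951 ]), 'torque': array([-0.03683985,  0.03441962,  0.04661315]), 'grip_force': 0.0, 'width': 1.0008871440000902}
```

View pics/top0.png

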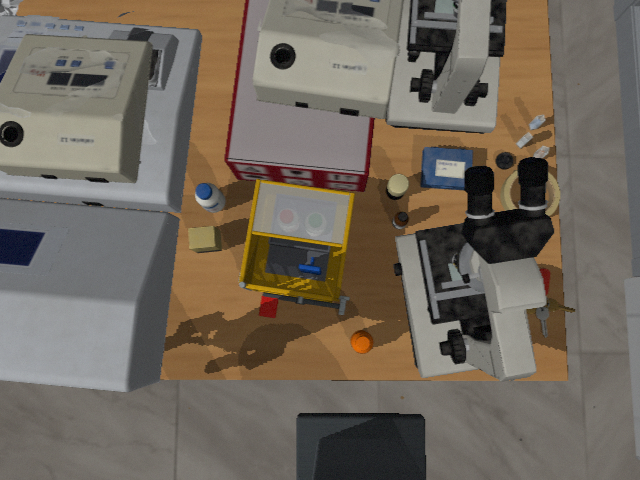

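View pics/scene0.png

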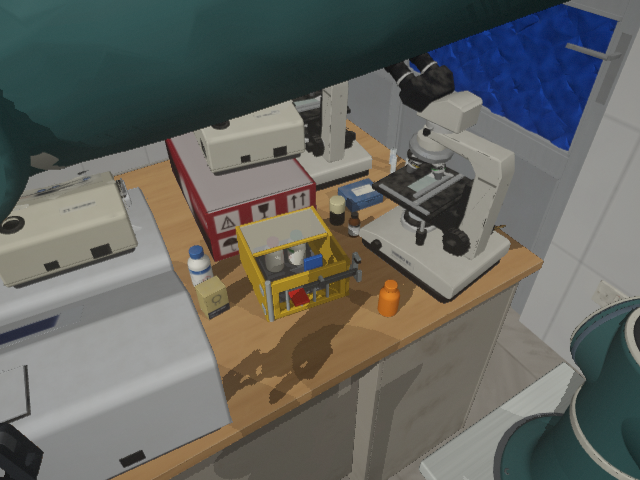

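Top view: the red pad is at (269,305), the blue tab at (310,267), the gate's hinge post at (242,285) and the catch at (343,305). Lookalikes:
- **Red:** cap at (289,217), carton at (300,180), red thing at (545,280).
- **Blue:** slide box at (447,168), cap at (204,190).
- **Orange:** the bottle at (361,342) is a decoy.

The descriptions fit the pad and tab I named first.

```bash
python3 - <<'E'
from h import *
P,_,_,_=load("top0")
def blob(fn,name,box):
    p,d,T,k=load(fn); C=cloud(d,T,k); h=cv2.cvtColor(p,cv2.COLOR_RGB2HSV).astype(int); H,S,V=h[...,0],h[...,1],h[...,2]
    m={"red":((H<6)|(H>174))&(S>150)&(V>70),"blue":(H>105)&(H<128)&(S>150)&(V>60),"yel":(H>20)&(H<32)&(S>180)&(V>60),"orange":(H>7)&(H<15)&(S>200)&(V>150)}[name]
    b=np.zeros_like(m); b[box[1]:box[3],box[0]:box[2]]=1; m&=b
    return m,C,T,k
for fn,bx in(("top0",[("red",(255,292,285,322)),("blue",(295,255,325,280)),("orange",(340,325,380,360))]),("scene0",[("red",(285,285,312,308)),("blue",(300,250,330,275)),("orange",(370,270,405,320))])):
    for n,b in bx:
        m,C,T,k=blob(fn,n,b); v,u=np.nonzero(m); X=C[m]; top=X[X[:,2]>np.percentile(X[:,2],90)-.006]
        print(fn,n,len(u),u.mean().round(1),v.mean().round(1),"med",np.median(X,0).round(3),"top",top.mean(0).round(3),top.min(0).round(3),top.max(0).round(3))
# locker roof/gate in yellow
m,C,T,k=blob("top0","yel",(230,170,365,320)); X=C[m]
for lo,hi in((.08,.088),(.088,.096),(.096,.105)):
    Y=X[(X[:,2]>lo)&(X[:,2]<hi)]; 
    if len(Y)>10:
        r=cv2.minAreaRect(Y[:,:2].astype(np.float32)*1000); print(lo,len(Y),r)
# gate top rail from clouds
m=(C[...,2]>.09)&(C[...,2]<.103); b=np.zeros_like(m); b[275:318,235:352]=1; m&=b
Y=C[m]; print(len(Y)); 
if len(Y)>5:
    vx,vy,x0,y0=cv2.fitLine(Y[:,:2].astype(np.float32),cv2.DIST_HUBER,0,.001,.001).ravel(); print(vx,vy,x0,y0,np.degrees(np.arctan2(vy,vx)),Y.min(0),Y.max(0))
for u,v in((258,180),(354,193),(242,285),(343,305)): print(u,v,ray(u,v,T,k,.092).round(3),C[v,u].round(3))
p,d,T,k=load("top0"); q=p[170:330,225:375]; s=p
cv2.imwrite("pics/c1.png",cv2.resize(q,(750,800)[:2],interpolation=cv2.INTER_CUBIC)[:600 if 0 else 800,:,::-1][200:800])
E
```

```text
top0 red 326 268.2 306.7 med [0.453 0.182 0.077] top [0.454 0.182 0.077] [0.437 0.168 0.073] [0.471 0.197 0.082]
top0 blue 174 309.6 267.4 med [0.517 0.114 0.081] top [0.517 0.115 0.091] [0.432 0.074 0.078] [0.523 0.133 1.047]
top0 orange 237 359.8 343.9 med [0.394 0.032 0.069] top [0.396 0.03  0.1  ] [0.385 0.018 0.068] [0.432 0.074 1.047]
scene0 red 235 298.4 296.4 med [0.455 0.183 0.077] top [0.453 0.184 0.08 ] [-0.043  0.168  0.073] [0.473 0.446 0.712]
scene0 blue 204 312.5 261.8 med [0.517 0.117 0.075] top [0.518 0.117 0.082] [0.513 0.099 0.078] [0.524 0.133 0.085]
scene0 orange 435 387.5 299.5 med [0.39  0.037 0.04 ] top [0.396 0.029 0.071] [0.385 0.017 0.066] [0.408 0.04  0.075]
0.08 100 ((563.57421875, 136.1437530517578), (165.73855590820312, 182.34365844726562), 81.44758605957031)
0.088 1519 ((563.5062866210938, 136.19190979003906), (165.9197235107422, 182.19857788085938), 81.44851684570312)
0.096 371 ((561.9830932617188, 137.42031860351562), (160.06619262695312, 178.5812225341797), 81.34980773925781)
581
0.14410003 0.9895631 0.48234212 0.17024216 81.71483 [0.45105477 0.06298177 0.09009979] [0.50446547 0.22886182 0.10283082]
258 180 [0.662 0.201 0.092] [0.662 0.201 0.092]
354 193 [0.64  0.041 0.092] [ 0.66   0.038 -0.   ]
242 285 [0.488 0.224 0.092] [0.487 0.222 0.103]
343 305 [0.456 0.06  0.092] [0.456 0.06  0.11 ]
```

View pics/c1.png

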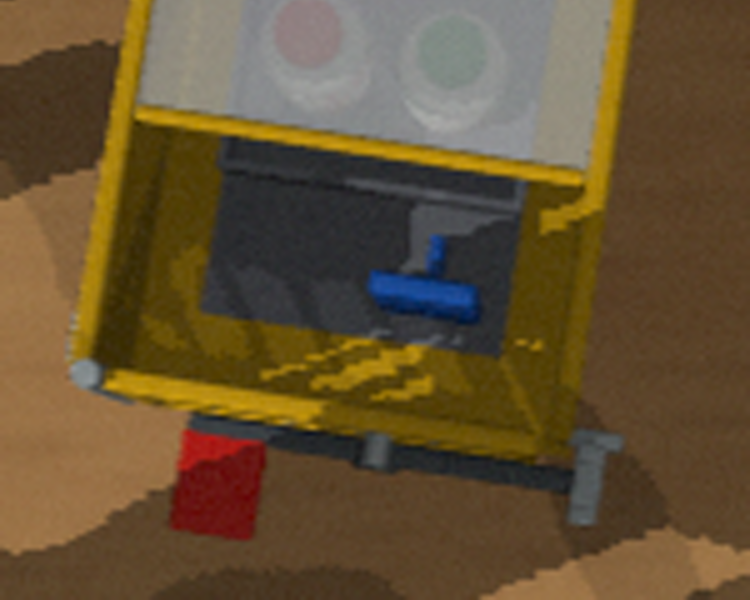

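Close crop: the red pad sits on the bar's left end, with the pivot at the centre and the catch on the right. The blue tab is the upright one inside. Pad z of 77 and tab z of about 82 match the description. Next I check the obstacle heights on the way.

```bash
python3 - <<'E'
from h import *
p,d,T,k=load("top0"); C=cloud(d,T,k); C=C[(d>0)&(d<1.2)]
for y in np.arange(.24,.72,.04):
    r=[]
    for x in np.arange(.2,.8,.08):
        m=(abs(C[:,0]-x-.04)<.04)&(abs(C[:,1]-y-.02)<.02); r.append(round(float(np.percentile(C[m,2],98)),3) if m.sum()>5 else None)
    print(round(y,2),r)
ex=np.array([.989,-.149]);ey=np.array([.149,.989]);h=np.array([.4865,.223])
print("pre",h-.045*ey-.005*ex)
s=bot.read_state(); Rm=R.from_rotvec(s["tcp_rot"]).as_matrix(); print(Rm.round(3))
t=np.array([*(h-.045*ey-.005*ex),.26]); print("tool shift mm",Rm.T@(t-s["tool_pos"])*1000)
E
```

```text
0.24 [None, 0.003, 0.004, 0.004, 0.061, 0.065, 0.131, 0.13]
0.28 [None, 0.004, 0.004, 0.004, 0.065, 0.092, 0.004, 0.004]
0.32 [None, 0.004, 0.111, 0.182, 0.147, 0.12, 0.12, 0.134]
0.36 [None, 0.197, 0.197, 0.196, 0.155, 0.222, 0.231, 0.211]
0.4 [None, 0.197, 0.198, 0.197, 0.158, 0.223, 0.23, 0.219]
0.44 [None, 0.197, 0.198, 0.197, 0.16, 0.222, 0.232, 0.22]
0.48 [None, 0.197, 0.198, 0.197, 0.162, 0.222, 0.232, 0.219]
0.52 [None, 0.196, 0.198, 0.197, 0.165, 0.222, 0.234, 0.219]
0.56 [None, None, None, 0.194, 0.166, 0.218, 0.233, 0.217]
0.6 [None, None, None, None, 0.138, 0.12, None, 0.109]
0.64 [None, None, None, None, None, 0.072, None, None]
0.68 [None, None, None, None, None, None, None, None]
pre [0.47485 0.17924]
[[-0.919  0.395 -0.001]
 [ 0.395  0.919 -0.002]
 [ 0.    -0.002 -1.   ]]
tool shift mm [-365.55671539 -322.26106781  -29.28352237]
```

Call:
{"fn": "jog_arm", "kwargs": {"motion": [[-0.29,0,0,-20,0],[-0.29,0,0,-20,0],[-0.29,-26,-23,0,0],[-0.29,-26,-23,0,0],[-0.29,-26,-23,0,0],[-0.29,-26,-23,0,0],[-0.29,-26,-23,0,0],[-0.29,-26,-23,0,0],[-0.29,-26,-23,0,0],[-0.29,-26,-23,0,0]], "force": 20}}

```text
time: 0.93
tool_pos: [0.385, 0.3672, 0.2708]
tcp_rot: [-0.633, -3.077, 0.001]
wrist_force: [0.7, -0.2, -0.3]
width: 0.355
grip_force: 0.0
```

Call:
{"fn": "jog_arm", "kwargs": {"motion": [[-0.29,-26,-23,0,0],[-0.29,-26,-23,0,0],[-0.29,-26,-23,0,0],[-0.29,-26,-23,0,0],[-0.29,-26,-23,0,0],[-0.29,-26,-23,0,0],[-0.29,0,0,0,7],[-0.29,0,0,0,7],[-0.29,0,0,0,7],[-0.29,0,0,0,7]]}}

```text
time: 1.77
tool_pos: [0.4736, 0.18, 0.2707]
tcp_rot: [-1.369, -2.827, 0.001]
wrist_force: [-0.7, 0.6, -0.4]
width: 0.354
grip_force: 0.0
```

Call:
{"fn": "jog_arm", "kwargs": {"motion": [[-0.29,0,0,0,7],[-0.29,0,0,0,7],[-0.29,0,0,0,7],[-0.29,0,0,0,7],[-0.29,0,0,0,7],[-0.29,0,0,0,7],[-0.29,0,0,0,5],[-0.29,0,0,0,0],[-0.29,0,0,0,0]]}}

```text
time: 2.52
tool_pos: [0.4735, 0.1805, 0.2708]
tcp_rot: [-2.373, -2.059, 0.001]
wrist_force: [-0.3, 0.4, -0.2]
width: 0.358
grip_force: 0.0
```

```bash
cat > m.py <<'E'
from h import *
import sys
fn=sys.argv[1]
p,d,T,k=shot("wrist",fn); s=bot.read_state(); C=cloud(d,T,k); C[d==0]=np.nan
Rm=R.from_rotvec(s["tcp_rot"]).as_matrix(); print(s["time"],s["tool_pos"].round(4),"yawY",np.degrees(np.arctan2(Rm[1,1],Rm[0,1])).round(2),s["wrist_force"].round(2),s["width"],s["q"].round(2))
h=cv2.cvtColor(p,cv2.COLOR_RGB2HSV).astype(int); H,S,V=h[...,0],h[...,1],h[...,2]
for n,m in (("red",((H<6)|(H>174))&(S>150)&(V>60)&(abs(C[...,2]-.077)<.006)),("blue",(H>105)&(H<128)&(S>150)&(V>50)&(abs(C[...,2]-.083)<.006)),("yel98",(H>20)&(H<32)&(S>150)&(abs(C[...,2]-.098)<.004))):
    n_,l,st,_=cv2.connectedComponentsWithStats(m.astype(np.uint8))
    if n_<2: print(n,"none"); continue
    i=1+st[1:,4].argmax(); X=C[l==i]; r=cv2.minAreaRect(X[:,:2].astype(np.float32)*1000)
    print(n,st[i],X.mean(0).round(4),"rect",np.round(r[0],1),np.round(r[1],1),round(r[2],1),"tool mm",((np.r_[np.array(r[0])/1000,X[:,2].mean()]-s["tool_pos"])@Rm*1000).round(1))
E
python3 m.py w1
```

```text
2.5667 [0.4736 0.1806 0.2709] yawY -8.11 [-0.31 -0.45 -0.26] 0.35677061183165054 [ 0.32 -0.08  1.91  0.    1.32  0.46]
red [ 281  191   38   31 1144] [0.4567 0.1811 0.0771] rect [456.8 180.8] [26.9 32.1] 81.2 tool mm [ -2.1 -16.5 193.8]
blue [376 250  11  40 330] [0.5203 0.1164 0.0824] rect [520.3 113.9] [35.4  8.3] 81.1 tool mm [-59.4  55.8 188.5]
yel98 [ 326  163   13  162 1534] [0.4804 0.1502 0.0978] rect [479.7 145.8] [140.7   8. ] 81.3 tool mm [-33.5  11.1 173.1]
```

View pics/w1.png

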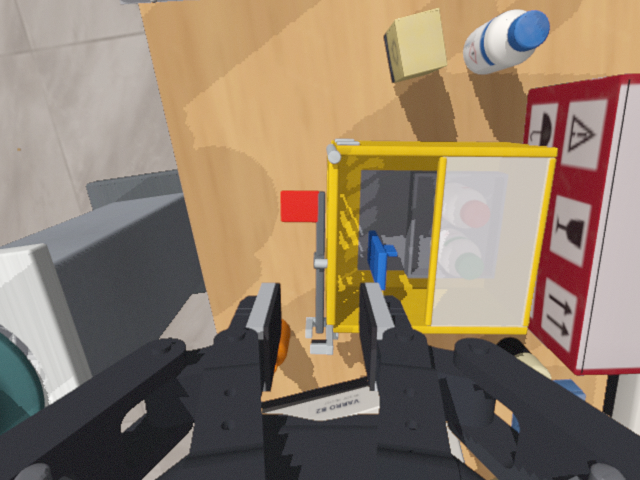

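The view shows the gripper aligned with the gate. The pad is at (300,206), the gate rail at x≈333 and the tab at (377,260). The gate needs a 5 mm shift to sit between the fingers.

Call:
{"fn": "jog_arm", "kwargs": {"motion": [[-0.29,-2,5.5,30,0.5],[-0.29,0,0,30,0],[-0.29,0,0,30,0],[-0.29,0,0,30,0],[-0.29,0,0,20,0],[-0.29,0,0,15,0],[-0.29,0,0,10,0],[-0.29,0,0,5,0],[-0.29,0,0,0,0],[-0.29,0,0,0,0]]}}

```text
time: 3.4
tool_pos: [0.4795, 0.1781, 0.102]
tcp_rot: [2.384, 2.046, 0.001]
wrist_force: [0.3, 0.5, 0.6]
width: 0.353
grip_force: 0.0
```

```bash
python3 m.py w2
```

```text
3.45 [0.48   0.1782 0.1025] yawY -8.73 [-0.41  0.01 -0.22] 0.357716854986059 [ 0.31  0.07  2.08 -0.    0.99  0.46]
red [ 229  250   75   58 3255] [0.4575 0.1839 0.0771] rect [457.  181.3] [27.6 33. ] 80.7 tool mm [ -0.5 -23.2  25.4]
blue none
yel98 [ 320  203   21  217 4084] [0.484  0.172  0.0979] rect [483.3 167.6] [96.8  7.9] 81.3 tool mm [-10.    4.9   4.5]
```

View pics/w2.png

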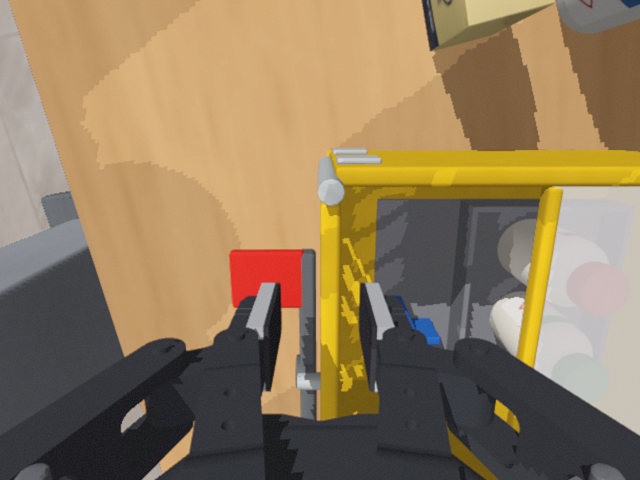

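Gate rail at x≈331 sits between the fingers; the front finger at (265,320) is over the pad at (265,278). Now lowering in stages.

Call:
{"fn": "jog_arm", "kwargs": {"motion": [[-0.29,0,0,8,0],[-0.29,0,0,8,0],[-0.29,0,0,6,0],[-0.29,0,0,4,0],[-0.29,0,0,2,0],[-0.29,0,0,1,0],[-0.29,0,0,0,0],[-0.29,0,0,0,0]]}}

```text
time: 4.12
tool_pos: [0.4789, 0.1778, 0.0723]
tcp_rot: [2.384, 2.046, -0.0]
wrist_force: [-0.7, -0.6, -0.4]
width: 0.354
grip_force: 0.1
```

```bash
python3 m.py w3|cut -c1-150
```

```text
4.1667 [0.479  0.1778 0.0724] yawY -8.75 [-0.77 -0.2  -0.02] 0.35548695556744425 [ 0.31  0.11  2.1  -0.    0.93  0.46]
red [ 218  271   56   60 1239] [0.4482 0.1861 0.072 ] rect [446.9 187.4] [30.6 16.9] 37.9 tool mm [  4.6 -33.2   0.3]
blue [447 427   5  17  39] [0.5235 0.1176 0.083 ] rect [523.8 117.5] [1.5 8.4] 7.4 tool mm [-52.8  53.4 -10.7]
yel98 [ 322  221   26  199 4639] [0.4855 0.1828 0.0979] rect [485.2 179.6] [72.7  7.8] 81.3 tool mm [  2.7   5.9 -25.6]
```

Call:
{"fn": "jog_arm", "kwargs": {"motion": [[-0.29,0,0,0.7,0],[-0.29,0,0,0,0],[-0.29,0,0,0,0]]}}

```text
time: 4.42
tool_pos: [0.4792, 0.1779, 0.0718]
tcp_rot: [2.384, 2.045, 0.001]
wrist_force: [-0.8, 0.6, 1.1]
width: 0.359
grip_force: 0.3
```

```bash
sed -i 's/-.077)<.006/-.072)<.011/' m.py; cat > f.py <<'E'
from workcell import bot
import numpy as np
# camera calls used as short dwell, average the force
F=[];
for i in range(3): bot.read_camera("wrist"); F.append(bot.read_state()["wrist_force"])
s=bot.read_state(); print(s["time"],s["tool_pos"].round(4),np.mean(F,0).round(2),np.array(F)[:,2].round(2))
E
python3 m.py w4|sed -n 1,2p; python3 f.py
```

```text
4.4667 [0.4791 0.1779 0.0717] yawY -8.75 [ 0.79 -0.29  0.42] 0.35296286190855036 [ 0.31  0.11  2.1  -0.    0.93  0.46]
red [ 217  268   85   68 3274] [0.4578 0.1851 0.0711] rect [456.7 181.6] [27.8 32.6] 79.1 tool mm [  0.3 -22.7   0.6]
4.6167 [0.4791 0.1779 0.0717] [-0.06 -0.59  0.85] [0.51 0.32 1.72]
```

Call:
{"fn": "jog_arm", "kwargs": {"motion": [[-0.29,0,0,0.7,0],[-0.29,0,0,0,0]]}}

```text
time: 4.78
tool_pos: [0.479, 0.1779, 0.0709]
tcp_rot: [2.384, 2.045, 0.0]
wrist_force: [0.7, 0.4, 0.8]
width: 0.355
grip_force: 0.3
```

```bash
python3 f.py
```

```text
4.9333 [0.479  0.1779 0.0709] [ 0.59 -0.02  0.7 ] [1.2  0.84 0.06]
```

Call:
{"fn": "jog_arm", "kwargs": {"motion": [[-0.29,0,0,0.7,0],[-0.29,0,0,0,0]]}}

```text
time: 5.1
tool_pos: [0.479, 0.1779, 0.0701]
tcp_rot: [2.384, 2.045, 0.0]
wrist_force: [0.3, -0.5, 0.0]
width: 0.356
grip_force: 0.3
```

```bash
python3 f.py
```

```text
5.25 [0.4789 0.1779 0.0701] [0.21 0.71 0.42] [0.07 0.89 0.3 ]
```

Call:
{"fn": "jog_arm", "kwargs": {"motion": [[-0.29,0,0,0.7,0],[-0.29,0,0,0,0]]}}

```text
time: 5.42
tool_pos: [0.4789, 0.1779, 0.0694]
tcp_rot: [-2.384, -2.045, 0.0]
wrist_force: [-0.1, -0.5, 1.2]
width: 0.358
grip_force: 0.3
```

```bash
python3 f.py
```

```text
5.5667 [0.4789 0.1779 0.0694] [-0.32  0.45  0.68] [0.83 1.06 0.15]
```

Call:
{"fn": "jog_arm", "kwargs": {"motion": [[-0.29,0,0,0.7,0],[-0.29,0,0,0,0]]}}

```text
time: 5.73
tool_pos: [0.4789, 0.1778, 0.0687]
tcp_rot: [-2.384, -2.045, 0.0]
wrist_force: [0.9, -0.6, -0.2]
width: 0.351
grip_force: 0.3
```

```bash
python3 f.py
```

```text
5.8833 [0.4789 0.1779 0.0687] [ 0.15  0.16 -0.09] [ 0.26 -0.12 -0.4 ]
```

Call:
{"fn": "jog_arm", "kwargs": {"motion": [[-0.29,0,0,0.7,0],[-0.29,0,0,0,0]]}}

```text
time: 6.05
tool_pos: [0.4789, 0.1778, 0.068]
tcp_rot: [-2.384, -2.046, 0.0]
wrist_force: [1.5, -0.7, 0.5]
width: 0.358
grip_force: 0.3
```

```bash
python3 f.py
```

```text
6.2 [0.4789 0.1779 0.068 ] [0.45 0.11 0.11] [-0.16  0.49  0.  ]
```

Call:
{"fn": "jog_arm", "kwargs": {"motion": [[-0.29,0,0,0.7,0],[-0.29,0,0,0,0]]}}

```text
time: 6.37
tool_pos: [0.4789, 0.1779, 0.0673]
tcp_rot: [-2.384, -2.046, 0.0]
wrist_force: [-0.6, 0.4, 0.5]
width: 0.357
grip_force: 0.2
```

```bash
python3 f.py; python3 m.py w5|sed -n 1,2p; python3 - <<'E'
from h import *
p,d,T,k=shot("scene","s1")
cv2.imwrite("pics/s1c.png",cv2.resize(p[230:330,255:385],(780,600),interpolation=cv2.INTER_CUBIC)[:,:,::-1])
E
```

```text
6.5167 [0.4789 0.1779 0.0673] [-0.17 -0.16  0.34] [ 0.16 -0.47  1.33]
6.5667 [0.4789 0.1779 0.0673] yawY -8.75 [-0.15 -0.74 -0.14] 0.34963416746199594 [0.31 0.12 2.1  0.   0.92 0.46]
red [ 219  268   84   69 3240] [0.4578 0.1844 0.0655] rect [456.9 180.7] [27.  33.1] 81.5 tool mm [ -0.6 -22.2   1.8]
```

View pics/s1c.png

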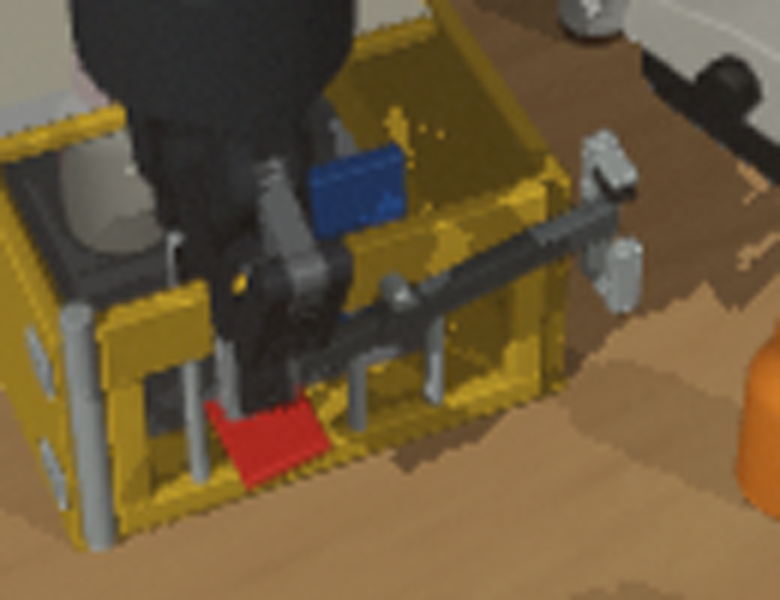

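Scene crop: the bar tip at (605,220) is nearly above the lower lip (top at about y 240), and the buffer at (622,190) is a few mm higher. I'll press on in small steps.

Call:
{"fn": "jog_arm", "kwargs": {"motion": [[-0.29,0,0,0.7,0],[-0.29,0,0,0,0]]}}

```text
time: 6.78
tool_pos: [0.4789, 0.1778, 0.0666]
tcp_rot: [2.384, 2.046, -0.0]
wrist_force: [0.1, 0.5, -0.3]
width: 0.354
grip_force: 0.3
```

```bash
python3 f.py
```

```text
6.9333 [0.4789 0.1779 0.0666] [ 0.23 -0.28  0.98] [1.5  0.14 1.3 ]
```

Call:
{"fn": "jog_arm", "kwargs": {"motion": [[-0.29,0,0,0.6,0],[-0.29,0,0,0,0]]}}

```text
time: 7.1
tool_pos: [0.4789, 0.1779, 0.066]
tcp_rot: [2.384, 2.046, -0.0]
wrist_force: [0.5, -0.8, 0.0]
width: 0.355
grip_force: 0.3
```

```bash
python3 f.py
```

```text
7.25 [0.4789 0.1779 0.066 ] [ 0.33 -0.85 -0.2 ] [-0.18 -0.45  0.02]
```

Call:
{"fn": "jog_arm", "kwargs": {"motion": [[-0.29,0,0,0.6,0],[-0.29,0,0,0,0]]}}

```text
time: 7.42
tool_pos: [0.479, 0.1779, 0.0654]
tcp_rot: [2.384, 2.045, 0.0]
wrist_force: [-0.6, -1.1, 0.6]
width: 0.35
grip_force: 0.3
```

```bash
python3 f.py
```

```text
7.5667 [0.4789 0.1779 0.0654] [-0.    0.23 -0.18] [-0.32 -0.35  0.13]
```

Call:
{"fn": "jog_arm", "kwargs": {"motion": [[-0.29,0,0,0.6,0],[-0.29,0,0,0,0]]}}

```text
time: 7.73
tool_pos: [0.479, 0.1779, 0.0648]
tcp_rot: [2.384, 2.046, 0.0]
wrist_force: [0.3, -1.2, 0.7]
width: 0.355
grip_force: 0.3
```

```bash
python3 f.py
```

```text
7.8833 [0.4789 0.1779 0.0648] [ 0.2  -0.11 -0.06] [ 0.12 -0.57  0.28]
```

Call:
{"fn": "jog_arm", "kwargs": {"motion": [[-0.29,0,0,0.6,0],[-0.29,0,0,0,0]]}}

```text
time: 8.05
tool_pos: [0.479, 0.1779, 0.0643]
tcp_rot: [2.384, 2.046, 0.0]
wrist_force: [0.5, 0.2, 0.7]
width: 0.352
grip_force: 0.6
```

```bash
python3 f.py;python3 - <<'E'
from h import *
p,d,T,k=shot("scene","s2")
cv2.imwrite("pics/s2c.png",cv2.resize(p[240:290,325:375],(600,600),interpolation=cv2.INTER_CUBIC)[:,:,::-1])
E
```

```text
8.2 [0.479  0.1779 0.0644] [-0.05 -0.49  1.54] [1.82 1.28 1.52]
```

View pics/s2c.png

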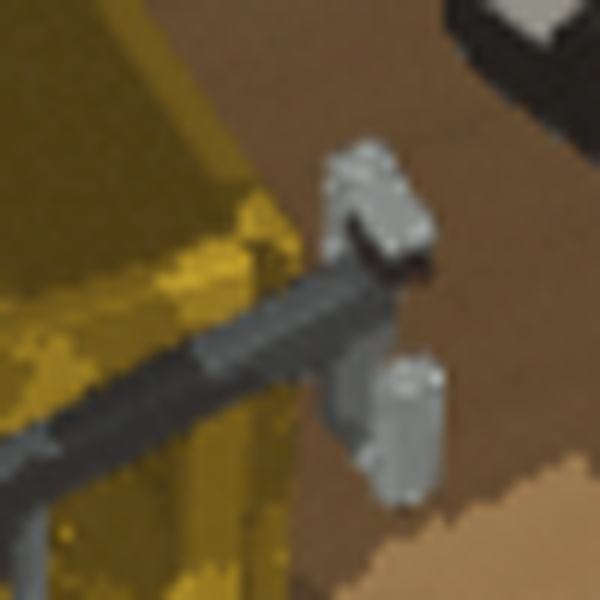

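The bar tip (350,290 in the crop) now touches the buffer, above the lip (top at (410,365)). Force is steady at 1.5 N, so it is clear. I ease off slightly and swing about the hinge.

Call:
{"fn": "jog_arm", "kwargs": {"motion": [[-0.29,0,-1.5,-0.4,0],[-0.29,0,-1.5,0,0],[-0.29,0,-1.5,0,0],[-0.29,0.4,-1.55,0,2],[-0.29,0.4,-1.55,0,2],[-0.29,0.4,-1.55,0,2],[-0.29,0.4,-1.55,0,2],[-0.29,0,0,0,0]]}}

```text
time: 8.92
tool_pos: [0.4683, 0.1816, 0.0646]
tcp_rot: [-2.522, -1.873, 0.0]
wrist_force: [0.7, 0.2, -0.0]
width: 0.353
grip_force: 0.3
```

```bash
python3 m.py w6
```

```text
8.9667 [0.4683 0.1815 0.0646] yawY -16.71 [-0.09  0.04  0.32] 0.35140663911159054 [0.32 0.11 2.12 0.   0.91 0.61]
red [ 273  276   43   65 2060] [0.4603 0.1808 0.0642] rect [459.6 181.9] [25.8 16. ] 76.3 tool mm [-2.2 -8.5  0.4]
blue [494 400  13  22 168] [0.5238 0.1284 0.0828] rect [524.4 127.5] [4.2 8.8] 27.1 tool mm [-35.6  69.2 -18.3]
yel98 [ 339  228   28  188 4769] [0.4821 0.1875 0.0979] rect [481.6 184.7] [64.2  8.3] 74.8 tool mm [  6.9  11.8 -33.3]
```

Call:
{"fn": "jog_arm", "kwargs": {"motion": [[-0.29,0.66,-2.31,0,3],[-0.29,0.66,-2.31,0,3],[-0.29,0.66,-2.31,0,3],[-0.29,0.66,-2.31,0,3],[-0.29,0.66,-2.31,0,3],[-0.29,0.66,-2.31,0,3],[-0.29,0.66,-2.31,0,3],[-0.29,0.66,-2.31,0,3],[-0.29,0,0,0,0]]}}

```text
time: 9.72
tool_pos: [0.4545, 0.1947, 0.0646]
tcp_rot: [-2.856, -1.309, 0.0]
wrist_force: [-0.7, 0.5, 0.6]
width: 0.357
grip_force: 0.3
```

```bash
python3 m.py w7
```

```text
9.7667 [0.4546 0.1946 0.0646] yawY -40.63 [-0.02 -0.29 -0.49] 0.3514213406639941 [0.35 0.09 2.14 0.   0.91 1.06]
red [ 274  277   41   65 2058] [0.4467 0.1975 0.0643] rect [447.2 198.8] [27.5 15.2] 53.6 tool mm [-1.6 -8.4  0.3]
blue [ 564  324   63   87 2274] [0.5201 0.1166 0.0822] rect [520.4 114.5] [37.5  8.1] 81.0 tool mm [-17.9 102.  -17.7]
yel98 [ 339  230   28  187 4645] [0.4693 0.1947 0.0979] rect [467.7 192.4] [63.7  8.1] 50.2 tool mm [  6.9  11.3 -33.3]
```

Call:
{"fn": "jog_arm", "kwargs": {"motion": [[-0.29,0.66,-2.31,0,3],[-0.29,0.66,-2.31,0,3],[-0.29,0.66,-2.31,0,3],[-0.29,0.66,-2.31,0,3],[-0.29,0.66,-2.31,0,3],[-0.29,0.66,-2.31,0,3],[-0.29,0.66,-2.31,0,3],[-0.29,0.66,-2.31,0,3],[-0.29,0.66,-2.31,0,3],[-0.29,0,0,0,0]]}}

```text
time: 10.6
tool_pos: [0.4471, 0.2146, 0.0647]
tcp_rot: [-3.082, -0.607, -0.0]
wrist_force: [0.2, 0.3, 1.3]
width: 0.354
grip_force: 0.2
```

Call:
{"fn": "jog_arm", "kwargs": {"motion": [[-0.29,0.66,-2.31,0,3],[-0.29,0.66,-2.31,0,3],[-0.29,0.66,-2.31,0,3],[-0.29,0.66,-2.31,0,3],[-0.29,0.66,-2.31,0,3],[-0.29,0.66,-2.31,0,3],[-0.29,0.66,-2.31,0,3],[-0.29,0.66,-2.31,0,3],[-0.29,0,0,0,0]]}}

```text
time: 11.35
tool_pos: [0.4487, 0.2336, 0.0647]
tcp_rot: [-3.141, 0.046, -0.0]
wrist_force: [0.1, 0.4, -0.3]
width: 0.353
grip_force: 0.1
```

```bash
python3 m.py w8
```

```text
11.4 [0.4487 0.2335 0.0647] yawY -91.56 [-0.27 -0.1   1.14] 0.3537124936912685 [0.43 0.11 2.12 0.   0.91 2.03]
red [ 273  278   43   67 2194] [0.4464 0.2422 0.0644] rect [447.4 243.4] [16.6 28. ] 88.3 tool mm [-1.5 -9.8  0.3]
blue [637 102   3   3   4] [0.5213 0.1318 0.0773] rect [521.4 131.7] [1.  0.5] 71.7 tool mm [ 75.5  99.7 -12.6]
yel98 [ 339  236   32  181 4533] [0.4578 0.2226 0.0978] rect [455.2 222.2] [ 8.6 62.2] 87.8 tool mm [  6.9  11.1 -33.1]
```

Call:
{"fn": "jog_arm", "kwargs": {"motion": [[-0.29,0,1.5,-4,0],[-0.29,0,1.5,-8,0],[-0.29,0,0,-25,0],[-0.29,0,0,-35,0],[-0.29,0,0,-35,0],[-0.29,0,0,-33,0],[-0.29,19,28.5,0,0],[-0.29,19,28.5,0,0],[-0.29,19,28.5,0,0],[-0.29,18,28.5,0,0]]}}

```text
time: 12.23
tool_pos: [0.5207, 0.1129, 0.2062]
tcp_rot: [-3.141, 0.044, -0.003]
wrist_force: [-0.1, 0.1, -0.1]
width: 0.354
grip_force: 0.0
```

Call:
{"fn": "jog_arm", "kwargs": {"motion": [[-0.29,0,0,0,-7],[-0.29,0,0,0,-7],[-0.29,0,0,0,-7],[-0.29,0,0,0,-7],[-0.29,0,0,0,-7],[-0.29,0,0,0,-7],[-0.29,0,0,0,-7],[-0.29,0,0,0,-7],[-0.29,0,0,0,-7],[-0.29,0,0,0,-7]]}}

```text
time: 13.07
tool_pos: [0.5198, 0.1139, 0.2055]
tcp_rot: [2.594, 1.772, 0.001]
wrist_force: [-0.3, 0.6, -0.1]
width: 0.35
grip_force: 0.0
```

Call:
{"fn": "jog_arm", "kwargs": {"motion": [[-0.29,0,0,0,-7],[-0.29,0,0,0,-6],[-0.29,0,0,0,0],[-0.29,0,0,0,0]]}}

```text
time: 13.4
tool_pos: [0.5198, 0.114, 0.2053]
tcp_rot: [2.386, 2.043, 0.001]
wrist_force: [0.5, 0.5, -0.1]
width: 0.355
grip_force: 0.0
```

```bash
python3 m.py w9;python3 - <<'E'
from h import *
p,d,T,k=shot("top","t2")
cv2.imwrite("pics/t2c.png",cv2.resize(p[160:360,180:400],(660,600))[:,:,::-1])
E
```

```text
13.45 [0.5198 0.114  0.2052] yawY -8.89 [-0.14  0.14  0.26] 0.3548040206127972 [ 0.17  0.01  1.94 -0.    1.19  0.32]
red [ 517    0   38  318 3415] [0.6748 0.1317 0.0698] rect [674.2 126.4] [214.7   3.3] 84.1 tool mm [ 36.1 150.6 135.5]
blue [314 199  11  51 535] [0.5208 0.1149 0.0829] rect [520.6 113.8] [35.4  7. ] 81.1 tool mm [ -0.2   0.7 122.3]
yel98 [   0   58  234   43 3489] [0.417  0.2235 0.0978] rect [416.  223.9] [  8.3 140.4] 87.7 tool mm [  92.5 -119.6  107.3]
```

View pics/w9.png

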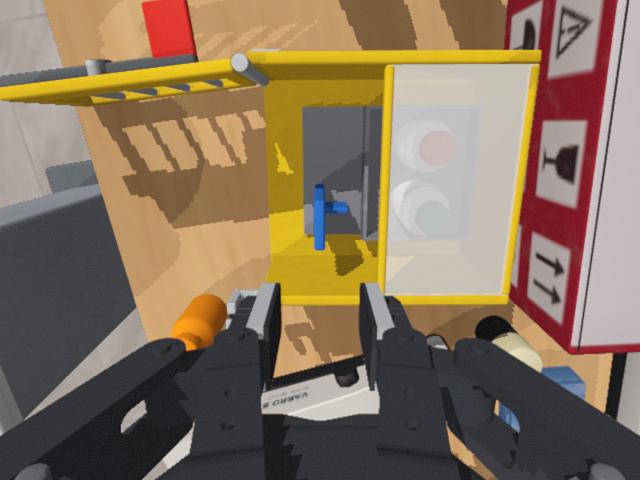

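The gate stands open at the left (0–270, 75). The tab at (319,217) is centred between the fingers, with a blue stem behind it at (337,208). I check its height before descending.

```bash
python3 - <<'E'
from h import *
p,d,T,k=load("w9"); C=cloud(d,T,k)
for u,v in((319,190),(319,245),(332,208),(338,208),(344,208),(356,208),(340,230),(290,217)): print(u,v,p[v,u],C[v,u].round(4))
E
```

```text
319 190 [ 41  99 174] [0.5233 0.131  0.0423]
319 245 [ 47 113 196] [0.5184 0.0999 0.084 ]
332 208 [ 30  64 119] [0.5311 0.1132 0.0323]
338 208 [ 47 112 193] [0.5359 0.1127 0.0335]
344 208 [ 48 112 193] [0.5407 0.1117 0.0324]
356 208 [125 125 131] [0.5518 0.1045 0.0071]
340 230 [79 79 82] [0.5351 0.0872 0.008 ]
290 217 [222 188  30] [0.4928 0.1043 0.0018]
```

Call:
{"fn": "jog_arm", "kwargs": {"motion": [[-0.29,0,0.7,30,0],[-0.29,0,0,30,0],[-0.29,0,0,30,0],[-0.29,0,0,25,0],[-0.29,0,0,20,0],[-0.29,0,0,15,0],[-0.29,0,0,8,0],[-0.29,0,0,0,0]]}}

```text
time: 14.17
tool_pos: [0.519, 0.1137, 0.0473]
tcp_rot: [-2.384, -2.042, 0.006]
wrist_force: [-7.8, -2.1, 7.7]
width: 0.358
grip_force: 5.2
```

Call:
{"fn": "jog_arm", "kwargs": {"motion": [[-0.7,0,0,0,0],[-1,0,0,0,0],[-1,0,0,0,0],[-1,0,0,0,0],[-1,0,0,0,0],[-1,0,0,0,0]], "force": 20}}

```text
time: 14.67
tool_pos: [0.5195, 0.1144, 0.0474]
tcp_rot: [-2.384, -2.044, 0.002]
wrist_force: [-5.7, 0.2, 7.4]
width: 0.095
grip_force: 25.6
```

Grip width is 8 mm, so the tab is held. The finger back brushes the roof edge lightly, and pulling relieves it.

Call:
{"fn": "jog_arm", "kwargs": {"motion": [[-1,0,-1,0,0],[-1,0,-2,0,0],[-1,0,-3,0,0],[-1,0,-4,0,0],[-1,0,-5,0,0],[-1,0,-5,0,0],[-1,0,-5,0,0],[-1,0,-5,0,0],[-1,0,-5,0,0],[-1,0,-5,0,0]]}}

```text
time: 15.5
tool_pos: [0.4813, 0.1202, 0.0474]
tcp_rot: [2.384, 2.045, 0.002]
wrist_force: [1.6, -1.9, 5.9]
width: 0.087
grip_force: 25.4
```

Call:
{"fn": "jog_arm", "kwargs": {"motion": [[-1,0,-5,0,0],[-1,0,-5,0,0],[-1,0,-5,0,0],[-1,0,-5,0,0],[-1,0,-4,0,0],[-1,0,-4,0,0],[-1,0,-3,0,0],[-1,0,-2,0,0],[-1,0,-1,0,0],[-1,0,0,0,0]]}}

```text
time: 16.33
tool_pos: [0.4473, 0.1254, 0.0474]
tcp_rot: [2.384, 2.045, 0.001]
wrist_force: [-0.6, -0.7, 6.8]
width: 0.088
grip_force: 25.7
```

Call:
{"fn": "jog_arm", "kwargs": {"motion": [[-1,0,-1,0,0],[-1,0,-1,0,0],[-1,0,-1,0,0],[-1,0,0,0,0]]}}

```text
time: 16.67
tool_pos: [0.4453, 0.1257, 0.0474]
tcp_rot: [2.383, 2.045, 0.003]
wrist_force: [2.9, -3.1, 5.0]
width: 0.09
grip_force: 25.3
```

Call:
{"fn": "jog_arm", "kwargs": {"motion": [[-0.6,0,0,0,0],[-0.4,0,0,0,0],[-0.3,0,0,0,0],[-0.3,0,0,0,0]]}}

```text
time: 17.0
tool_pos: [0.4432, 0.1258, 0.0459]
tcp_rot: [-2.383, -2.045, 0.003]
wrist_force: [-0.1, -0.3, 0.3]
width: 0.349
grip_force: 0.0
```

Call:
{"fn": "jog_arm", "kwargs": {"motion": [[-0.3,0,0,-10,0],[-0.3,0,0,-20,0],[-0.3,0,0,-30,0],[-0.3,0,0,-35,0],[-0.3,0,0,-35,0],[-0.3,0,0,-25,0],[-0.3,0,0,0,0],[-0.3,0,0,0,0]]}}

```text
time: 17.67
tool_pos: [0.4458, 0.1262, 0.2044]
tcp_rot: [2.383, 2.044, 0.007]
wrist_force: [0.0, -0.6, -0.3]
width: 0.351
grip_force: 0.0
```

```bash
python3 m.py w10
```

```text
17.7167 [0.4445 0.1259 0.2023] yawY -8.75 [-0.26 -0.26 -0.39] 0.3483652107231221 [ 0.22 -0.13  2.08  0.    1.19  0.37]
red [ 264    0   50   60 2447] [0.4475 0.2509 0.0771] rect [447.4 250.4] [32.3 27.2] 87.3 tool mm [123.4 -16.2 125.3]
blue [313 200  11  52 523] [0.4465 0.1263 0.0829] rect [446.3 125.2] [35.1  6.9] 81.3 tool mm [ -0.5   1.8 119.4]
yel98 [ 122   60  238   42 3461] [0.4161 0.2235 0.0978] rect [415.6 223.8] [  8.3 140.4] 87.7 tool mm [ 92.3 -43.6 104.5]
```

View pics/w10.png

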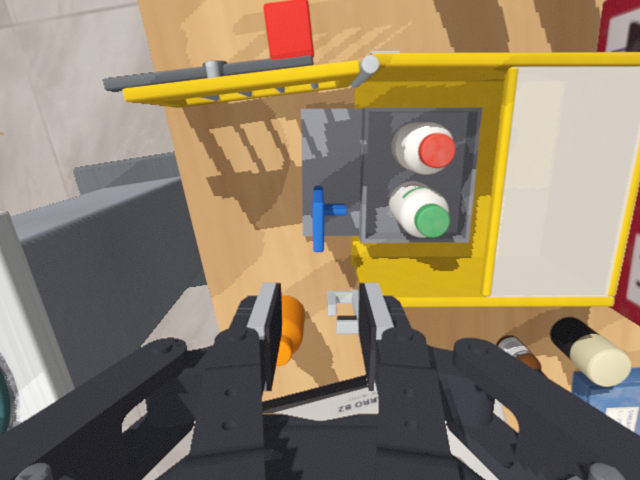

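The tab has moved 75 mm, the gate is about 83° open, and both bottles stand in the tray at (435,150) and (430,215). Handing in.

```bash
python3 -c "
from workcell import bot
print(bot.finish_job())"
```

```text
the job is handed in; nothing more can be done
None
```

I handed the job in with the gate about 83° open, the tray pulled its full 75 mm with both bottles upright, and nothing seen disturbed round the locker; the hand-in returned no verdict.

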